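Stand the slumped filament spools back up

ROBOT

A 6-joint arm with a two-finger parallel gripper is mounted at the origin on the work surface. World frame = base frame: x ahead of the robot, y to its left, z up, the work surface at z = 0. Lengths are in m, angles in rad, forces in N, time in s.
With the tool pointing down it reaches from about 0.25 to 0.85 m from the base axis. Payload 12.5 kg.
Tool frame: the origin (TCP) lies midway between the tips of the shut fingers; the grasp point (between the pads) lies 19 mm behind it (env.pinch_z is the distance from the TCP to the grasp point, in m); z points along the fingers, y is the line along which they close (so a half turn about z gives the same grasp; the last joint's range is limited). The gripper opens to 93 mm and grips with 3 to 60 N. Pads are 15 mm wide; open, the fingers measure 128 mm over their backs; the gripper's body (75 mm by 188 mm) begins 65 mm behind the grasp point.
Start: joints at [1.21, 0.351, 1.652, -0, 1.139, -0.085], TCP at [0.15, 0.529, 0.219] pointing down, gripper open.
Joint ranges: [-2.75, 2.75], [-0.79, 2.1], [0.01, 2.65], [-1.57, 4.71], [0.07, 3.14], [-2.87, 2.87]. Speed limits (rad/s): [2.22, 2.22, 2.79, 3.14, 3.14, 3.14].

INTERFACE

Orientations are given as [roll, pitch, yaw] about the fixed x, y, z axes, in that order (R = Rz(yaw) Ry(pitch) Rx(roll)).
In Python, from station import env gives the robot as it stands. The module is installed in compiled form; this text tells all that it offers.
- The arm moves only by the shell command python3 -m creep 'ROWS'. ROWS is JSON, a list that holds one entry, the list of rows, each a list of 5 numbers: the gripper command: -1 is shut, 1 is fully open, values between are in proportion, then the shift along the tool's x, y, z normalised to -1 to 1, where 1 is 0.12 m, then the turn about the tool's z normalised to -1 to 1, where 1 is pi rad. In form: [[[jaw, tx, ty, tz, turn], ...]]. A call has 1 to 8 rows; each row is the pose to reach, as a shift and turn from the pose commanded when the call began, along the tool's axes at that moment, turning the shorter way round; what a row does not reach only later rows make up. A row lasts 1/12 s, in which the tool goes at most 41.7 mm and 7.16 degrees, less where a joint would pass 70% of its speed; a pose out of reach is approached as far as the arm can. A call with a number of a shift or a turn outside -1 to 1 is refused whole. A call with a gripper value outside its range is refused whole. The fingers move at their own pace and stop on an object; the grip force is fixed at half the most. Time passes only in rows, so rows that repeat a pose let the fingers close. It gives the time, the measured TCP pose, the force, the opening and the grip force at its end, in the units of the state.
- env.state(): the state, without advancing time (a new reading comes with each control period).
- env.grab_frame(name): name is "side" or "top"; returns the picture (400x640x3 uint8, blue, green, red); there is no depth.
- env.camera_model(name): a dict with "fx", "fy", "cx", "cy" (pixels), "extrinsics" (4x4, takes a point from camera to world coordinates). Camera axes: x right, y up, looking along -z (the intrinsics and any distortion apply to the point x, -y, -z); pixel columns grow to the right and rows downward; lengths in m; the calibration is good to about 2 mm. A picture is of the moment at which its call begins. camera_model takes no time and is no camera call.
- env.job_done(): hands the job in; it is judged then, once.
Trained networks look in the newest picture that a camera, given by its name, has taken for a name from the list of things; names that differ only in an ending like _2 or _b are one class to them, and where a whole thing is asked for, a point or a joint stands for the part that bears it (a point fixed in the world has none). Each returns a list of dicts, best first, with "score" (0 to 1); they miss things now and then, are a little off and sometimes report something else, mostly with a low value. They report only what shows in the picture. A call takes as long as a camera call. They do not tell look-alikes from the thing itself.
- env.boxes_of(query, camera): "bbox" ([centre column, centre row, width, height] in pixels, round what is visible of it).
- env.trace(query, camera): "pixels" (400x640 bool, what is visible of it) and "bbox" ([centre column, centre row, width, height] in pixels, round what is visible of it).
- env.spot_point(query, camera): "location" ([column, row] in pixels: a listed point, or the origin of a listed thing).
The state is a dict: "time": time; "q": joint angles; "joint_velocities": joint speeds; "joint_efforts": joint torques, N m; "ee_pos": TCP position; "orientation": TCP orientation; "contact_force": force on the tool from outside, world axes, zero at the start; "ft_torque": the same for the moment, N m; "finger_gap": finger opening in m; "grasp_force": force on a finger pad.
Only numpy, scipy, OpenCV 4.12 (cv2) and the standard library are available. Lean on these libraries where they do the work, as an engineer would, in place of code of your own. Each camera call takes 0.05 s, during which the arm holds its last target. There are 200 camera calls.

TASK

Two filament spools in the rod rack have slumped outwards and lean on its end hoops, one at each end. Push each one gently back upright with the fingertips, so that it stands square on both rods and leans on nothing, in its own end of the rack. Do not grip or lift any spool, and leave the spool standing in the middle and the other things on the bench where they are.

Things in the scene. Friction and masses are not known exactly. Their poses are not given: they have to be found in the camera images.
- rack: Fixed wire rack. Two 10 mm rods run along its y axis, centres 50 mm above the bench at x = -55 and +55 mm; a hoop stands at each end, y = -188 and +188 mm. Origin on the bench under the middle of the rods, z up. A spool standing properly has both flanges on both rods, axis level along y, centre at x = 0 and 139 mm above the bench, top of rim at 239 mm.
- hoop_pos (a point): Middle of the top bar of the hoop at the rack's +y end, 115 mm above the bench. Each hoop is bent from 10 mm rod: level top bar from x = -45 to +45 mm, legs splaying to feet at x = -85 and +85 mm.
- hoop_neg (a point): Middle of the top bar of the like hoop at the rack's -y end.
- spool_wide: Black spool, 200 mm diameter, 67 mm wide, 0.5 to 0.95 kg. Starts at the +y end tipped outwards 31 to 36 degrees: rim of its outer flange on both rods (86 mm below the axis), outer face on the hoop, rim's top 205 to 213 mm above the bench. Pushed up about that lower edge its top rises 20 mm (a finger that does not rise with it jams); past 21 degrees it falls upright by itself. Origin: spool centre; y axis along its own axis, towards the rack's +y end.
- spool_narrow: Black spool, 200 mm diameter, 55 mm wide, 0.35 to 0.65 kg. Starts at the -y end, tipped outwards 31 to 36 degrees onto its hoop exactly as the wide one does at its end; past 18 degrees it falls upright by itself. Origin: spool centre; y axis along its own axis, towards the rack's +y end.
- spool_mid: Spool with grey flanges, 200 mm diameter, 67 mm wide, already standing properly on the rods in the middle of the rack; leave it. When the slumped ones stand, 30 to 60 mm are free either side of it. Origin: spool centre; y axis along its own axis, towards the rack's +y end.
- glue_stick: Glue stick standing on the bench just beyond the rack's -y end, 30 mm diameter, 98 mm tall; origin at its foot. Leave it.
- nozzle_jar: Small glass jar with a black cap standing on the bench just beyond the rack's +y end, 48 mm diameter, 55 mm tall; origin at its foot. Leave it.
- tower: Printed test tower, 40 x 28 x 75 mm, standing in front of the rack; origin at its foot. Leave it.
- scraper: Flat scraper with black handle lying on the bench, 220 mm long, 16 mm high; origin near its middle. Leave it.
- caliper: Digital caliper lying on the bench, 230 mm long, 12 mm high; origin at its middle. Leave it.
- hex_driver: Driver with black handle lying on the bench, 170 mm long, 26 mm high; origin at its middle. Leave it.
- ipa_bottle: White bottle standing behind the rack, 64 mm diameter, 160 mm tall; origin at its foot. Leave it.
Mind the look-alikes: they are no part of the job. What is shaped like the spool_narrow but red is not meant.

How it is judged:
At the end, for the whole second after the job is handed in: All three spools stand at rest on the rods: axis within 0.06 rad of level and 0.14 rad of the rods' direction, centre within 12 mm of the rack's x = 0 and 131 to 148 mm high, wide and narrow ones 40 to 180 mm along +y and -y, middle one within 60 mm of y = 0. All else moved under 20 mm (angle between spool_wide's own y axis and vertical between 1.5108 and 1.6308 rad and x of spool_wide in the frame of rack between -0.012 and 0.012 m and y of spool_wide in the frame of rack between 0.04 and 0.18 m and z of spool_wide in the frame of rack between 0.131 and 0.148 m and angle between the y axis of each of spool_wide, spool_narrow, spool_mid and the y axis of rack, either way round below 0.14 rad and linear speed of each of spool_wide, spool_narrow, spool_mid below 0.02 m/s and angular speed of each of spool_wide, spool_narrow, spool_mid below 0.15 rad/s and angle between spool_narrow's own y axis and vertical between 1.5108 and 1.6308 rad and x of spool_narrow in the frame of rack between -0.012 and 0.012 m and y of spool_narrow in the frame of rack between -0.18 and -0.04 m and z of spool_narrow in the frame of rack between 0.131 and 0.148 m and angle between spool_mid's own y axis and vertical between 1.5108 and 1.6308 rad and x of spool_mid in the frame of rack between -0.012 and 0.012 m and y of spool_mid in the frame of rack between -0.06 and 0.06 m and z of spool_mid in the frame of rack between 0.131 and 0.148 m and distance of each of glue_stick, nozzle_jar, tower, scraper, caliper, hex_driver, ipa_bottle from where it was at the start of the episode below 0.02 m); the robot touches nothing.
It fails at once if a spool is lifted off the rods (height (world z) of any of spool_wide, spool_narrow, spool_mid above 0.17 m).
It fails at once if a spool is squeezed or shoved hard (over 30 N) (contact force between the fingers and spool_wide above 30 N or contact force between the fingers and spool_narrow above 30 N or contact force between the fingers and spool_mid above 30 N).
It fails at once if the middle spool is knocked over or shifted along the rods (distance of spool_mid from where it was at the start of the episode above 0.02 m or angle between spool_mid's own y axis and vertical below 1.35 rad or angle between spool_mid's own y axis and vertical above 1.79 rad).
It fails at once if a bystander on the bench is shoved or knocked over (distance of any of glue_stick, nozzle_jar, tower, scraper, caliper, hex_driver, ipa_bottle from where it was at the start of the episode above 0.02 m).
It also fails if it takes over 48 s, if anything falls off the work surface, if the arm or the gripper's body presses on something with over 40 N, if the wrist force passes 120 N, or if a joint passes its speed limit or range.

## Working session

There is one attempt and no reset: what is moved stays moved. The work goes in short steps, Python scripts to look and compute and a shell command to move; the robot and the scene stay as the last step left them, time stands still between calls to the robot, and variables do not carry over. Pictures are saved under pics/ and viewed, at most 10 in all, crops included, and the job is handed in when it is done.

```bash
mkdir -p pics; cat > h.py <<'E'
import numpy as np, cv2
from station import env
def ray(cam,px):
    m=env.camera_model(cam);E=np.array(m["extrinsics"])
    d=np.array([(px[0]-m["cx"])/m["fx"],-(px[1]-m["cy"])/m["fy"],-1.])
    return E[:3,3],E[:3,:3]@d
def at_z(cam,px,z):
    o,d=ray(cam,px);return o+d*(z-o[2])/d[2]
def proj(cam,p):
    m=env.camera_model(cam);E=np.array(m["extrinsics"])
    c=E[:3,:3].T@(np.array(p)-E[:3,3])
    return [m["cx"]+m["fx"]*c[0]/-c[2], m["cy"]-m["fy"]*c[1]/-c[2]]
E
python3 - <<'E'
from h import *
for c in("side","top"):
    cv2.imwrite(f"pics/{c}0.png",env.grab_frame(c))
    m=env.camera_model(c);print({k:np.round(np.array(v),3).tolist() for k,v in m.items()})
    for q in("hoop_pos","hoop_neg","spool_wide","spool_narrow","spool_mid"):
        print(c,q,[(round(r["score"],2),np.round(r["location"]).tolist()) for r in env.spot_point(q,c)[:3]])
print({k:np.round(v,3).tolist() for k,v in env.state().items()})
E
```

```text
{'fx': 372.7, 'fy': 372.7, 'cx': 328.461, 'cy': 191.753, 'extrinsics': [[-0.898, 0.296, -0.326, 0.248], [-0.44, -0.635, 0.636, 0.596], [-0.019, 0.714, 0.7, 0.802], [0.0, 0.0, 0.0, 1.0]]}
side hoop_pos [(0.81, [268.0, 258.0])]
side hoop_neg [(0.56, [359.0, 167.0]), (0.38, [447.0, 186.0])]
side spool_wide [(0.76, [276.0, 240.0]), (0.58, [318.0, 200.0])]
side spool_narrow [(0.89, [354.0, 166.0]), (0.65, [402.0, 137.0]), (0.55, [257.0, 173.0])]
side spool_mid []
{'fx': 432.566, 'fy': 432.566, 'cx': 319.083, 'cy': 201.221, 'extrinsics': [[-0.006, 0.986, -0.168, 0.386], [-1.0, -0.006, 0.002, -0.038], [0.001, 0.168, 0.986, 1.223], [0.0, 0.0, 0.0, 1.0]]}
top hoop_pos []
top hoop_neg []
top spool_wide [(0.85, [225.0, 194.0])]
top spool_narrow [(0.81, [338.0, 112.0]), (0.72, [350.0, 216.0])]
top spool_mid [(0.93, [290.0, 206.0]), (0.17, [420.0, 309.0])]
{'time': 0.6, 'q': [1.21, 0.351, 1.652, 0.0, 1.139, -0.085], 'joint_velocities': [0.0, 0.0, -0.001, 0.0, 0.0, -0.001], 'joint_efforts': [-0.001, -49.709, -28.541, 0.07, 0.022, -0.0], 'ee_pos': [0.15, 0.529, 0.219], 'orientation': [3.142, -0.0, 2.866], 'contact_force': [0.127, -0.097, 0.337], 'ft_torque': [-0.011, 0.017, -0.02], 'grasp_force': 0.0, 'finger_gap': 0.093}
```

View pics/side0.png

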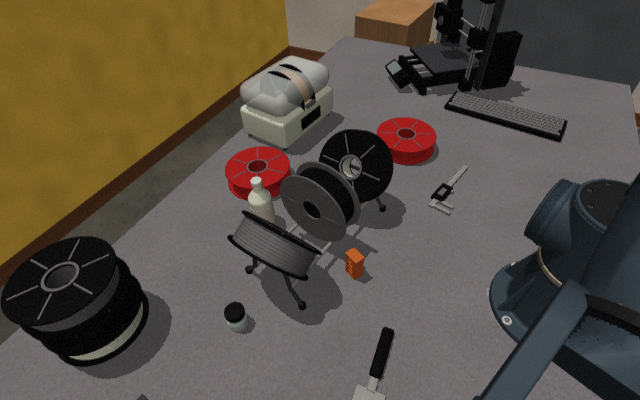

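View pics/top0.png

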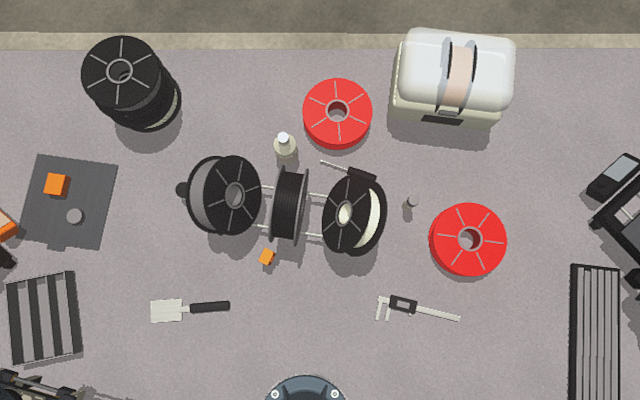

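The side view shows the wide spool at (275,245), the grey-flanged middle one at (320,200) and the narrow one at (355,165), leaning on its hoop. In the top view they are at (225,194), (290,206) and (352,215). The red spools at (338,113) and (468,239) are look-alikes, and the black stack at (130,80) isn't in the rack. The jar is at (182,190), the glue stick at (410,203) and the tower at (267,257). Next I fit the rack pose.

```bash
python3 - <<'E'
from h import *
P=lambda c,px,z:print(c,px,z,np.round(at_z(c,px,z),3))
P("side",(268,258),.115)
P("top",(290,206),.139);P("side",(320,200),.139)
# rod visible ends & feet
P("top",(258,188),.055);P("top",(310,194),.055);P("top",(310,234),.055);P("top",(322,236),.055);P("top",(260,226),.055)
P("side",(250,269),.0);P("side",(302,304),.0);P("side",(382,208),.0)
P("top",(410,203),.098);P("top",(182,190),.055)
a=cv2.imread("pics/top0.png")[130:280,165:425];b=cv2.imread("pics/side0.png")[115:320,215:415]
cv2.imwrite("pics/topc.png",cv2.resize(a,(780,450),interpolation=cv2.INTER_CUBIC))
cv2.imwrite("pics/sidec.png",cv2.resize(b,(580,594),interpolation=cv2.INTER_CUBIC))
E
```

```text
side (268, 258) 0.115 [0.597 0.22  0.115]
top (290, 206) 0.139 [0.559 0.033 0.139]
side (320, 200) 0.139 [0.563 0.029 0.139]
top (258, 188) 0.055 [0.623 0.127 0.055]
top (310, 194) 0.055 [ 0.605 -0.016  0.055]
top (310, 234) 0.055 [ 0.495 -0.016  0.055]
top (322, 236) 0.055 [ 0.49  -0.048  0.055]
top (260, 226) 0.055 [0.518 0.12  0.055]
side (250, 269) 0.0 [0.679 0.205 0.   ]
side (302, 304) 0.0 [ 0.512  0.234 -0.   ]
side (382, 208) 0.0 [ 0.449 -0.137 -0.   ]
top (410, 203) 0.098 [ 0.572 -0.281  0.098]
top (182, 190) 0.055 [0.618 0.336 0.055]
```

View pics/topc.png

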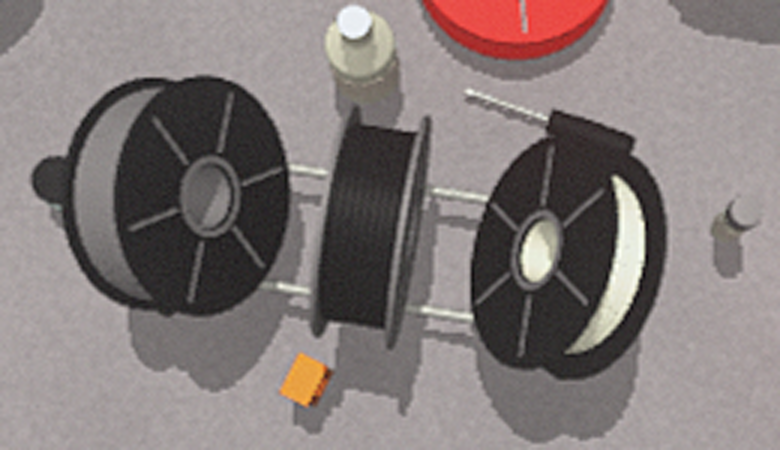

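View pics/sidec.png

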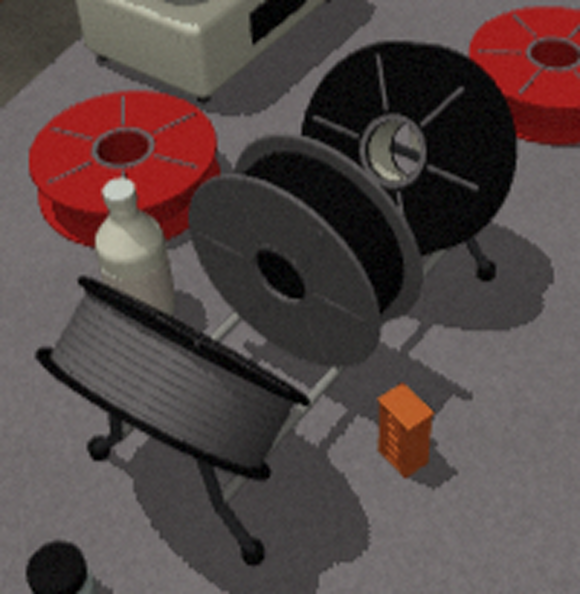

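Rack pose from three feet: origin (0.563, 0.034), yaw about -9.8°. The middle spool agrees with it. With tool yaw 1.399, tool x is rack +y and tool y is rack +x. I shut the fingers, turn and approach the wide spool from outside.

```bash
cat >> h.py <<'E'
O=np.array([.5635,.034]);A=-.171
X=np.array([np.cos(A),np.sin(A)]);Y=np.array([-np.sin(A),np.cos(A)])
def rk(p): d=np.array(p[:2])-O; return np.array([d@X,d@Y,p[2]])
def wd(r): return np.r_[O+r[0]*X+r[1]*Y,r[2]]
def where():
    s=env.state();print("t",round(s["time"],2),"rack",np.round(rk(s["ee_pos"]),4),"rpy",np.round(s["orientation"],3),"F",np.round(s["contact_force"],1),"gap",round(s["finger_gap"],3));return s
def need(target,yaw=1.4):
    s=where();w=s["orientation"][2];d=wd(target)-np.array(s["ee_pos"])
    t=[np.cos(w)*d[0]+np.sin(w)*d[1],np.sin(w)*d[0]-np.cos(w)*d[1],-d[2]]
    print("shift units",np.round(np.array(t)/.12,3),"turn",round(((w-yaw+np.pi)%(2*np.pi)-np.pi)/np.pi,3))
E
python3 -m creep '[[[-1,-0.9,0,0,0.467],[-1,-0.9,0,0,0.467],[-1,-0.9,0,0,0.467],[-1,-0.9,0,0,0.467],[-1,-0.9,0,0,0.467],[-1,-0.9,0,0,0.467],[-1,-0.9,0,0,0.467],[-1,-0.9,0,0,0.467]]]'
python3 -c "
from h import *
need([0,.29,.19])"
```

```text
time: 1.27
ee_pos: [0.2538, 0.4997, 0.2186]
orientation: [-3.142, 0.0, 1.859]
contact_force: [-0.4, 0.9, -0.1]
finger_gap: 0.0445
grasp_force: 0.0
t 1.27 rack [-0.3845  0.4062  0.2186] rpy [-3.142  0.     1.859] F [-0.4  0.9 -0.1] gap 0.044
shift units [-2.289  2.442  0.238] turn 0.146
```

```bash

python3 -m creep '[[[-1,-0.9,1,0.1,0.146],[-1,-0.9,1,0.1,0.146],[-1,-0.9,1,0.1,0.146],[-1,-0.9,1,0.1,0.146],[-1,-0.9,1,0.1,0.146],[-1,-0.9,1,0.1,0.146]]]'
python3 -c "
from h import *
need([0,.29,.19])"
```

```text
time: 1.77
ee_pos: [0.4011, 0.4304, 0.2063]
orientation: [-3.141, 0.0, 1.405]
contact_force: [-0.8, 0.2, 0.7]
finger_gap: 0.0045
grasp_force: 0.0
t 1.77 rack [-0.2274  0.363   0.2063] rpy [-3.141  0.     1.405] F [-0.8  0.2  0.7] gap 0.004
shift units [-0.617  1.892  0.136] turn 0.001
```

```bash

python3 -m creep '[[[-1,-0.3,0.95,0.13,0],[-1,-0.3,0.95,0.13,0],[-1,-0.3,0.95,0.13,0],[-1,-0.3,0.95,0.13,0],[-1,-0.3,0.95,0.13,0]]]'
python3 -m creep '[[[-1,-0.3,0.95,0,0],[-1,-0.3,0.95,0,0],[-1,-0.3,0.95,0,0],[-1,-0.3,0.95,0,0],[-1,-0.3,0.95,0,0],[-1,-0.3,0.95,0,0],[-1,-0.3,0.95,0,0]]]'
python3 -c "
from h import *
need([0,.25,.19])
cv2.imwrite('pics/s1.png',cv2.resize(env.grab_frame('side')[100:330,180:430],(640,588)))"
```

```text
time: 2.18
ee_pos: [0.5066, 0.3771, 0.1905]
orientation: [-3.141, 0.0, 1.407]
contact_force: [-0.3, 0.2, 0.1]
finger_gap: 0.0004
grasp_force: 0.0
time: 2.77
ee_pos: [0.6115, 0.3248, 0.1914]
orientation: [-3.141, -0.0, 1.409]
contact_force: [0.5, 0.3, 0.8]
finger_gap: 0.0006
grasp_force: 0.0
t 2.77 rack [-0.0022  0.2947  0.1914] rpy [-3.141 -0.     1.409] F [0.5 0.3 0.8] gap 0.001
shift units [-0.373  0.014  0.011] turn 0.003
```

View pics/s1.png

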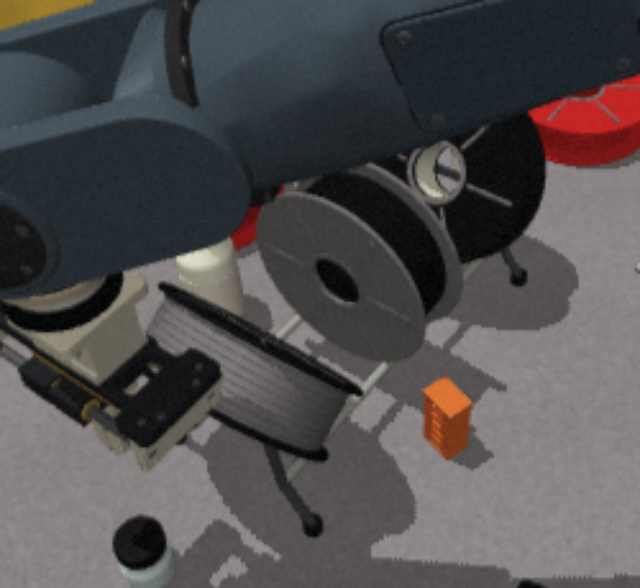

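The gripper at crop (150,440) is just outside the wide spool's rim and clear of the jar at (140,540). I close in until contact, then push along the arc (in and up).

```bash

python3 -m creep '[[[-1,-0.1,0.015,0,0],[-1,-0.2,0.015,0,0],[-1,-0.25,0.015,0,0],[-1,-0.28,0.015,0,0],[-1,-0.31,0.015,0,0],[-1,-0.33,0.015,0,0],[-1,-0.35,0.015,0,0],[-1,-0.37,0.015,0,0]]]'
python3 -c "
from h import *
where()"
```

```text
time: 3.48
ee_pos: [0.6077, 0.2791, 0.1912]
orientation: [3.141, -0.0, 1.407]
contact_force: [-1.1, 1.7, 1.2]
finger_gap: 0.0005
grasp_force: 0.6
t 3.48 rack [0.0018 0.249  0.1912] rpy [ 3.141 -0.     1.407] F [-1.1  1.7  1.2] gap 0.0
```

```bash

python3 -m creep '[[[-1,-0.025,0,-0.016,0],[-1,-0.05,0,-0.032,0],[-1,-0.075,0,-0.048,0],[-1,-0.1,0,-0.062,0],[-1,-0.125,0,-0.076,0],[-1,-0.15,0,-0.09,0],[-1,-0.175,0,-0.103,0],[-1,-0.2,0,-0.115,0]]]'
python3 -c "
from h import *
where()"
```

```text
time: 4.15
ee_pos: [0.6037, 0.2551, 0.205]
orientation: [3.142, 0.0, 1.407]
contact_force: [-0.4, 0.8, 0.8]
finger_gap: 0.0007
grasp_force: 0.0
t 4.15 rack [0.002  0.2247 0.205 ] rpy [3.142 0.    1.407] F [-0.4  0.8  0.8] gap 0.001
```

```bash

python3 -m creep '[[[-1,-0.02,0,-0.01,0],[-1,-0.04,0,-0.02,0],[-1,-0.06,0,-0.03,0],[-1,-0.08,0,-0.038,0],[-1,-0.1,0,-0.046,0],[-1,-0.12,0,-0.053,0],[-1,-0.14,0,-0.06,0],[-1,-0.16,0,-0.066,0]]]'
python3 -c "
from h import *
where()
cv2.imwrite('pics/s2.png',cv2.resize(env.grab_frame('side')[100:330,180:430],(640,588)))"
```

```text
time: 4.82
ee_pos: [0.6006, 0.2363, 0.2128]
orientation: [3.142, -0.0, 1.407]
contact_force: [0.4, 0.0, -0.3]
finger_gap: 0.0005
grasp_force: 0.0
t 4.82 rack [0.0021 0.2056 0.2128] rpy [ 3.142 -0.     1.407] F [ 0.4  0.  -0.3] gap 0.0
```

View pics/s2.png

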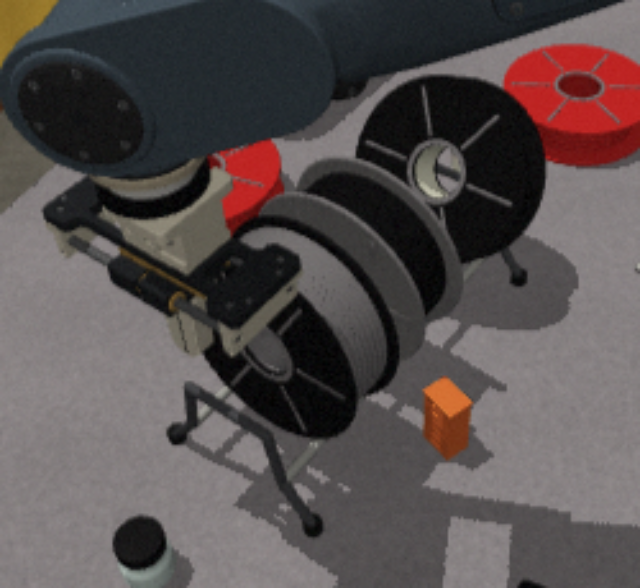

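The wide spool now stands upright (crop (300,330)), clear of its hoop and of the middle spool, with no contact force. I back off, rise over the rack and go to the narrow end.

```bash

python3 -m creep '[[[-1,0.2,0,0,0],[-1,0.2,0,-0.3,0],[-1,0.2,0,-0.6,0],[-1,0.2,0,-0.8,0],[-1,0.2,0,-0.8,0],[-1,0.2,0,-0.8,0]]]'
python3 -m creep '[[[-1,-1,0,0,0],[-1,-1,0,0,0],[-1,-1,0,0,0],[-1,-1,0,0,0]]]'
python3 -m creep '[[[-1,-1,0,0,0],[-1,-1,0,0,0],[-1,-1,0,0,0],[-1,-1,0,0,0]]]'
python3 -m creep '[[[-1,-1,0,0,0],[-1,-1,0,0,0],[-1,-1,0,0,0],[-1,-1,0,0,0]]]'
python3 -m creep '[[[-1,-1,0,0,0],[-1,-1,0,0,0],[-1,-1,0,0,0],[-1,-1,0,0,0],[-1,-1,0,0,0],[-1,-1,0,0,0]]]'
python3 -c "
from h import *
need([0,-.305,.19])"
```

```text
time: 5.37
ee_pos: [0.6048, 0.2603, 0.3099]
orientation: [3.139, -0.001, 1.407]
contact_force: [-0.1, -0.5, 0.1]
finger_gap: 0.0003
grasp_force: 0.0
time: 5.7
ee_pos: [0.5838, 0.1367, 0.3074]
orientation: [-3.139, 0.002, 1.404]
contact_force: [-0.6, -0.1, 0.6]
finger_gap: 0.0004
grasp_force: 0.0
time: 6.03
ee_pos: [0.5641, 0.0186, 0.3074]
orientation: [-3.139, 0.002, 1.403]
contact_force: [0.2, -0.1, 0.9]
finger_gap: 0.0004
grasp_force: 0.0
time: 6.37
ee_pos: [0.5447, -0.0994, 0.3074]
orientation: [-3.139, 0.001, 1.403]
contact_force: [0.6, -0.0, 0.1]
finger_gap: 0.0005
grasp_force: 0.0
time: 6.87
ee_pos: [0.5263, -0.2126, 0.3078]
orientation: [-3.14, -0.001, 1.407]
contact_force: [-0.3, 0.6, -0.8]
finger_gap: 0.0004
grasp_force: 0.0
t 6.87 rack [ 0.0053 -0.2493  0.3078] rpy [-3.140e+00 -1.000e-03  1.407e+00] F [-0.3  0.6 -0.8] gap 0.0
shift units [-0.464 -0.048  0.982] turn 0.002
```

Move out first, then down, then in to near contact.

```bash

python3 -m creep '[[[-1,-0.4,-0.05,0,0],[-1,-0.46,-0.05,0.2,0],[-1,-0.46,-0.05,0.5,0],[-1,-0.46,-0.05,0.8,0],[-1,-0.46,-0.05,0.98,0],[-1,-0.46,-0.05,0.98,0],[-1,-0.46,-0.05,0.98,0]]]'
python3 -c "
from h import *
need([0,-.252,.19])
cv2.imwrite('pics/t3.png',cv2.resize(env.grab_frame('top')[110:290,160:440],(784,504)))"
```

```text
time: 7.45
ee_pos: [0.5117, -0.2656, 0.1909]
orientation: [-3.14, -0.001, 1.409]
contact_force: [0.1, 0.1, 0.5]
finger_gap: 0.0001
grasp_force: 0.0
t 7.45 rack [-1.000e-04 -3.041e-01  1.909e-01] rpy [-3.140e+00 -1.000e-03  1.409e+00] F [0.1 0.1 0.5] gap 0.0
shift units [0.434 0.005 0.008] turn 0.003
```

View pics/t3.png

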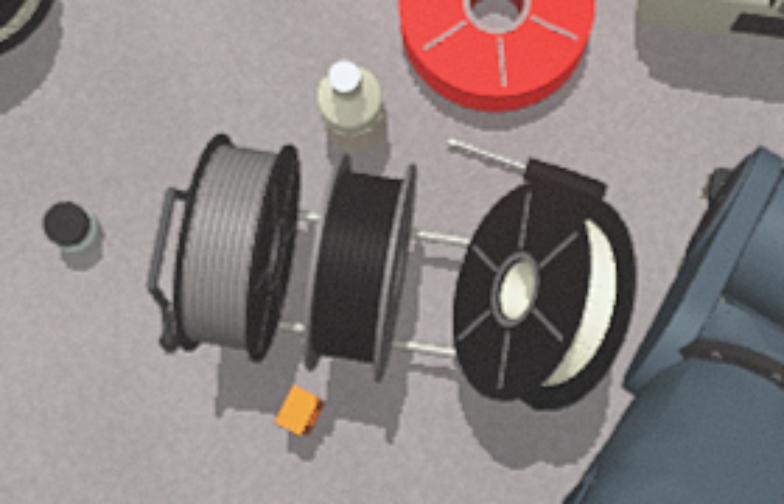

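The wide spool stands upright at (235,245), separate from the middle spool. The narrow one at (545,295) still leans, with the gripper outside it at the right.

```bash

python3 -m creep '[[[-1,0.12,0,0,0],[-1,0.25,0,0,0],[-1,0.32,0,0,0],[-1,0.36,0,0,0],[-1,0.39,0,0,0],[-1,0.41,0,0,0],[-1,0.43,0,0,0],[-1,0.45,0,0,0]]]'
python3 -m creep '[[[-1,0.025,0,-0.016,0],[-1,0.05,0,-0.032,0],[-1,0.075,0,-0.048,0],[-1,0.1,0,-0.062,0],[-1,0.125,0,-0.076,0],[-1,0.15,0,-0.09,0],[-1,0.175,0,-0.103,0],[-1,0.2,0,-0.115,0]]]'
python3 -c "
from h import *
where()"
```

```text
time: 8.17
ee_pos: [0.5202, -0.2138, 0.1913]
orientation: [3.141, 0.0, 1.407]
contact_force: [0.1, 0.7, 0.3]
finger_gap: 0.0006
grasp_force: 0.0
time: 8.83
ee_pos: [0.5242, -0.1897, 0.2052]
orientation: [3.141, 0.0, 1.407]
contact_force: [0.3, -0.6, -0.0]
finger_gap: 0.0005
grasp_force: 0.2
t 8.83 rack [-0.0007 -0.2271  0.2052] rpy [3.141 0.    1.407] F [ 0.3 -0.6 -0. ] gap 0.001
```

```bash

python3 -m creep '[[[-1,0.025,0,-0.01,0],[-1,0.05,0,-0.02,0],[-1,0.075,0,-0.03,0],[-1,0.1,0,-0.038,0],[-1,0.12,0,-0.046,0],[-1,0.14,0,-0.053,0],[-1,0.16,0,-0.06,0],[-1,0.18,0,-0.066,0]]]'
python3 -c "
from h import *
where()
cv2.imwrite('pics/s4.png',cv2.resize(env.grab_frame('side')[90:330,180:440],(640,590)))"
```

```text
time: 9.5
ee_pos: [0.5277, -0.1684, 0.2129]
orientation: [-3.142, -0.0, 1.407]
contact_force: [-1.0, -0.5, -0.0]
finger_gap: 0.0002
grasp_force: 0.0
t 9.5 rack [-0.0009 -0.2056  0.2129] rpy [-3.142 -0.     1.407] F [-1.  -0.5 -0. ] gap 0.0
```

View pics/s4.png

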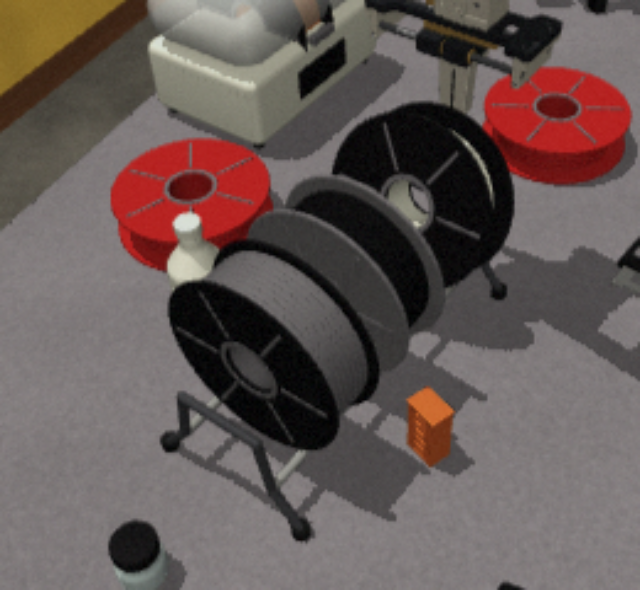

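The wide spool is up and the narrow one at (425,190) is partly raised, still short of toppling. I continue.

```bash

python3 -m creep '[[[-1,0.025,0,-0.008,0],[-1,0.05,0,-0.015,0],[-1,0.075,0,-0.022,0],[-1,0.1,0,-0.028,0],[-1,0.12,0,-0.033,0],[-1,0.14,0,-0.037,0],[-1,0.16,0,-0.04,0],[-1,0.16,0,-0.04,0]]]'
python3 -m creep '[[[-1,-0.1,0,0,0],[-1,-0.3,0,0,0],[-1,-0.5,0,0,0],[-1,-0.5,0,-0.4,0],[-1,-0.5,0,-0.7,0],[-1,-0.5,0,-0.7,0]]]'
python3 -m creep '[[[-1,-0.9,0,0,0],[-1,-0.9,0,0,0],[-1,-0.9,0,0,0],[-1,-0.9,0,0,0],[-1,-0.9,0,0,0],[-1,-0.9,0,0,0]]]'
python3 -c "
from h import *
where()
a=cv2.resize(env.grab_frame('side')[90:330,180:440],(400,369));b=cv2.resize(env.grab_frame('top')[120:290,160:440],(400,243))
cv2.imwrite('pics/f5.png',np.hstack([a,np.vstack([b,np.zeros((126,400,3),np.uint8)])]))
for c in('top','side'):
  for q,r in(('spool_wide',[0,.108,.139]),('spool_narrow',[0,-.114,.139]),('spool_mid',[0,0,.139])):
    print(c,q,[(round(x['score'],2),np.round(rk(at_z(c,x['location'],.139)),3)) for x in env.spot_point(q,c)[:3]],)
"
```

```text
time: 10.22
ee_pos: [0.5308, -0.1494, 0.2178]
orientation: [3.142, -0.0, 1.407]
contact_force: [0.6, 0.2, -0.6]
finger_gap: 0.0001
grasp_force: 0.0
time: 10.72
ee_pos: [0.5228, -0.2113, 0.3091]
orientation: [3.131, 0.003, 1.406]
contact_force: [0.3, -0.3, 1.7]
finger_gap: 0.0004
grasp_force: 0.0
time: 11.22
ee_pos: [0.5032, -0.3155, 0.3015]
orientation: [-3.141, -0.0, 1.407]
contact_force: [0.3, -0.5, -0.1]
finger_gap: 0.0005
grasp_force: 0.0
t 11.22 rack [ 0.     -0.3546  0.3015] rpy [-3.141 -0.     1.407] F [ 0.3 -0.5 -0.1] gap 0.0
top spool_wide [(0.84, array([-0.009,  0.109,  0.139]))]
top spool_narrow [(0.97, array([-0.   , -0.108,  0.139])), (0.56, array([ 0.258, -0.082,  0.139])), (0.51, array([ 0.047, -0.293,  0.139]))]
top spool_mid [(0.78, array([0.012, 0.003, 0.139])), (0.55, array([-0.   , -0.185,  0.139])), (0.26, array([0.127, 0.027, 0.139]))]
side spool_wide [(0.68, array([-0.   ,  0.109,  0.139]))]
side spool_narrow [(0.9, array([0.193, 0.01 , 0.139])), (0.66, array([-0.   , -0.101,  0.139])), (0.64, array([-0.051, -0.341,  0.139]))]
side spool_mid [(0.89, array([ 0.001, -0.001,  0.139])), (0.3, array([-0.233, -0.237,  0.139]))]
```

View pics/f5.png

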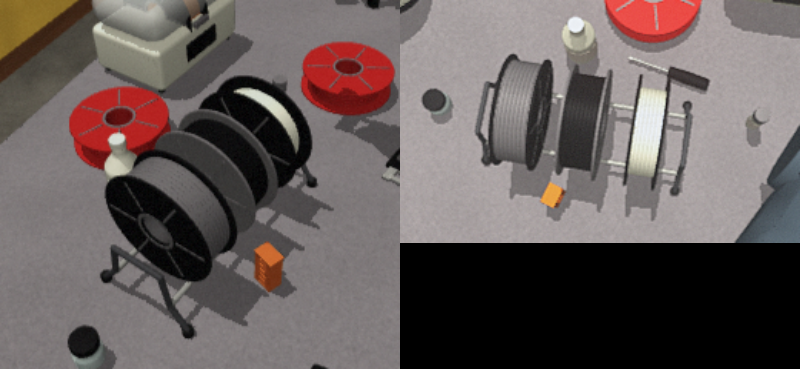

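All three spools stand square on the rods, at rack y of about +0.109, 0 and -0.105 m. Nothing else appears to have moved and the arm is clear, so I hand in.

```bash
python3 -c "
from station import env
print(env.job_done())"
```

```text
the job is handed in; nothing more can be done
None
```

I pushed both slumped spools back upright with the fingertips in about 11 s and handed the job in; the last pictures showed all three spools standing on the rods and nothing else visibly moved, but no verdict was returned.

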